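Switch the column selector four clicks on and start the run

TASK

Switch the chromatograph over to the column for the next run: with a fingertip, push the lever of the click-stop selector dial on the valve stand clockwise (seen from above) by exactly four clicks, without going past the fourth, and leave it resting in that click. Then press the green start button on the grey run box right down and let it go. Push and press only: do not grip the dial, and leave the bottle, loose column, spanner and beaker where they are.

Things in the scene. Friction and masses are not known exactly. Their poses are not given: they have to be found in the camera images.
- selector (a joint): Angle in rad of the click-stop dial, 0 in its starting click, growing clockwise seen from above. One click each 30 deg (0.524 rad); four clicks = 2.094. About 0.15 N m (3 N at the lever's end) takes it off a click; resistance fades to nothing halfway, then it snaps on by itself into the next click, ahead of the finger, and stays. Stops at -1.05 and 4.19; it can be turned too far or back.
- selector_axis (a point): Point on the dial's vertical axis, level with its lever's top, 150 mm above the bench. The dial, on the deck of the valve stand, is a black ribbed round hub, 42 mm in diameter, 114 to 154 mm above the bench, with one finger lever.
- lever_tip (a point): Point on the lever's top, 62 mm from the axis, 6 mm short of its rounded end; it turns with the dial, and the lever points from selector_axis to it. The lever is a straight black bar with a white line on top, 12 mm wide, 128 to 150 mm above the bench (its flanks to 147), out to 68 mm radius; around and beneath it is open space down to the deck at 110 mm.
- valve_stand: Aluminium stand, fixed, 150 x 120 mm; its deck is 125 x 120 mm, 110 mm above the bench, with a light grey ring of twelve dark blue marks below the lever, one for each click. The steel valve body hangs below, four short columns are clipped on its back (+x). Origin on the bench under the dial's axis; at the start the lever points along its -x.
- start_button (a joint): Travel in m of the green push button on the grey run box: 0 out, 0.006 fully down, straight downwards. It springs back by itself. It needs about 1.5 N to start and 5 N fully down.
- start_button_top (a point): Centre of the top of the green button, 28 mm in diameter, 54 mm above the bench when out. It stands in a black round collar 44 mm in diameter whose top is 44 mm above the bench.
- start_box: Grey run box fixed to the bench, 80 x 110 x 32 mm (x, y, z), green button in the middle of its top. Origin at the centre of its underside. It stands left or right of the valve stand.
- solvent_bottle: Amber bottle with a white label and a blue cap, 86 mm in diameter, 176 mm high, loose, on the other side of the valve stand from the run box; not to be disturbed. Origin at the centre of its underside.
- loose_column: Spare steel column lying on the bench to the right of the valve stand, 194 mm long along its x, 18 mm high, loose; not to be disturbed. Origin at the middle of its underside.
- spanner: Steel spanner 150 mm long along its x, lying flat on the bench to the left of the valve stand, loose; not to be disturbed. Origin on its underside.
- beaker: Beaker 60 mm in diameter, 75 mm high, on the bench to the left of the valve stand and beyond the spanner, loose; not to be disturbed. Origin at the centre of its underside.

How it is judged:
By the outcome, as a careful person would: the job done as asked, in the order asked, and still so for the second after the job is handed in, with the robot touching nothing.
It also fails if it takes over 64 s, if anything falls off the work surface, if the arm or the gripper's body presses on something with over 40 N, if the wrist force passes 120 N, or if a joint passes its speed limit or range.

ROBOT

A 6-joint arm with a two-finger parallel gripper is mounted at the origin on the work surface. World frame = base frame: x ahead of the robot, y to its left, z up, the work surface at z = 0. Lengths are in m, angles in rad, forces in N, time in s.
With the tool pointing down it reaches from about 0.3 to 0.825 m from the base axis. Payload 5.4 kg.
Tool frame: the origin (TCP) lies midway between the tips of the shut fingers; the grasp point (between the pads) lies 19 mm behind it; x points along the fingers, y is the direction in which the jaws open and shut, and the axes are right-handed (so a half turn about x gives the same grasp; the last joint's range is limited). The gripper opens to 92 mm and grips with 3 to 60 N. Pads are 20 mm wide; open, the fingers measure 128 mm over their backs; the gripper's body (75 mm by 189 mm) begins 69 mm behind the grasp point.
Start: joints at [1.03, 0.158, 1.597, -0, 1.386, -0.21], TCP at [0.187, 0.544, 0.181] pointing down, gripper open.
Joint ranges: [-2.91, 2.91], [-0.94, 2.29], [0.18, 2.7], [-1.29, 4.43], [0.17, 2.64], [-3, 3]. Speed limits (rad/s): [2.57, 2.57, 3.14, 3.14, 3.14, 3.14].

INTERFACE

Orientations are given as a unit quaternion [w, x, y, z].
In Python, from station import ctrl gives the robot as it stands.
- The arm moves only by the tool jog_arm, never from a script. Its arguments are lists of equal length, an entry for each row: "fingers": the gripper command: -1 is fully open, 1 is shut, values between are in proportion; "translation": the shift along the tool's x, y, z in mm, a list of three; "rot": the turn, a rotation vector about the tool's x, y, z in rad, a list of three. A call has exactly 10 rows; each row shifts and turns the commanded pose from where the row before left it, along the tool's axes as they then stand; what a row does not reach is not made up. A row lasts 1/10 s, in which the tool goes at most 50 mm and 8.59 degrees, less where a joint would pass 70% of its speed; a pose out of reach is approached as far as the arm can. A call with a gripper value outside its range is refused whole. The fingers move at their own pace and stop on an object; "force" is the grip in N (left out, the last holds). Time passes only in rows, so rows that do not move let the fingers close, or fill a call up. It gives the time, the measured TCP pose, the force and the opening at its end, in the units of the state.
- ctrl.get_state(): the state, without advancing time (a new reading comes with each control period).
- ctrl.capture(name): name is "side" or "top"; returns a dict with "image" (400x640x3 uint8, blue, green, red), "intrinsics" (3x3 intrinsics, pixels), "cam_to_world" (4x4, takes a point from camera to world coordinates). Camera axes: x right, y up, looking along -z (the intrinsics and any distortion apply to the point x, -y, -z); pixel columns grow to the right and rows downward; lengths in m; the calibration is good to about 2 mm. A picture is of the moment at which its call begins. There is no depth.
- ctrl.finish_job(): hands the job in, once; it reports no verdict.
The state is a dict: "t": time; "joint_pos": joint angles; "qd": joint speeds; "joint_torque": joint torques, N m; "eef_pos": TCP position; "tool_rot": TCP orientation; "wrist_force": force on the tool from outside, world axes, zero at the start; "torque": the same for the moment, N m; "grip_width": opening from 0.0 (shut) to 1.0 (fully open).
Only numpy, scipy, OpenCV 4.12 (cv2) and the standard library are available. Lean on these libraries where they do the work, as an engineer would, in place of code of your own. Each camera call takes 0.05 s, during which the arm holds its last target.

## Working session

There is one attempt and no reset: what is moved stays moved. The work goes in short steps, Python scripts to look and compute and a tool call to move; the robot and the scene stay as the last step left them, time stands still between calls to the robot, and variables do not carry over. Pictures are saved under pics/ and viewed, and the job is handed in when it is done.

Besides the shell and the picture viewer there is one more tool, called by a JSON object that holds its "method" and its "body". jog_arm: Moves the arm, as the interface text tells. Its arguments: {"type":"object","properties":{"fingers":{"type":"array"},"translation":{"type":"array"},"rot":{"type":"array"},"force":{"type":"number"}},"required":["fingers","translation","rot"]}

```bash
mkdir -p pics; ls; python3 - <<'E'
from station import ctrl
import cv2, numpy as np
s=ctrl.get_state()
for k,v in s.items(): print(k,np.round(v,4))
for n in ("side","top"):
    c=ctrl.capture(n); cv2.imwrite(f"pics/{n}0.png",c["image"]); print(n,c["intrinsics"],c["cam_to_world"],[k for k in c])
    np.savez(f"{n}0.npz",**{k:c[k] for k in c})
E
```

```text
pics
t 0.0
joint_pos [ 1.0299  0.1591  1.5982  0.      1.3862 -0.2101]
qd [-0.0012 -0.0004 -0.0021  0.0011  0.0002 -0.0006]
joint_torque [-1.80000e-03 -3.85579e+01 -3.22106e+01  7.00000e-02  3.80000e-02
 -1.00000e-04]
eef_pos [0.1864 0.5432 0.1795]
tool_rot [ 0.6972  0.1158  0.6977 -0.117 ]
wrist_force [ 0.0491 -0.3812  0.1112]
torque [0.0123 0.0077 0.0175]
grip_width 0.9963
side [[469.69816549   0.         321.15509771]
 [  0.         469.69816549 202.90056524]
 [  0.           0.           1.        ]] [[ 0.97946873  0.10970883 -0.16913009  0.34058162]
 [-0.20155433  0.55000783 -0.81047347 -0.89369166]
 [ 0.00410678  0.82792232  0.56082776  0.74945321]
 [ 0.          0.          0.          1.        ]] ['image', 'intrinsics', 'cam_to_world']
top [[466.79561406   0.         323.33957878]
 [  0.         466.79561406 195.57240824]
 [  0.           0.           1.        ]] [[ 0.01846203  0.98795408 -0.15364209  0.36276114]
 [-0.9994184   0.02264179  0.02549927  0.01636247]
 [ 0.02867084  0.15308196  0.9877975   1.27857943]
 [ 0.          0.          0.          1.        ]] ['image', 'intrinsics', 'cam_to_world']
```

View pics/side0.png

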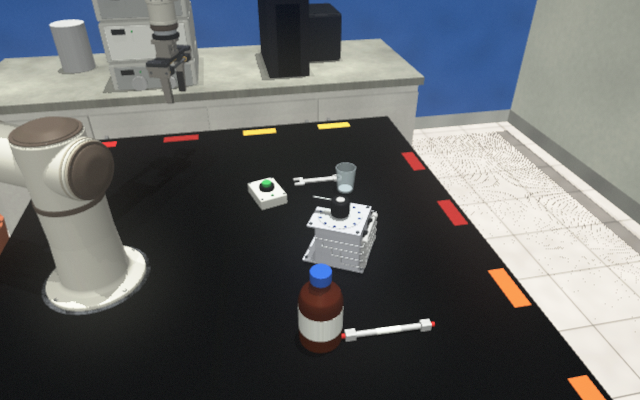

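View pics/top0.png

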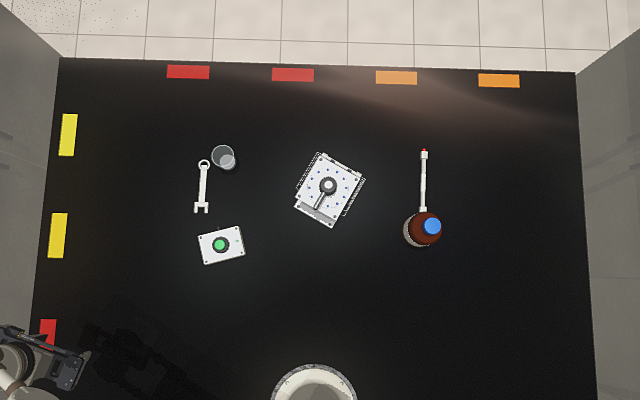

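The top view shows the dial at about (328,185) with its lever towards (318,207). The green button is at (220,244), the bottle at (425,228) and the beaker at (223,157). I'll enlarge this and measure.

```bash
cat > h.py <<'E'
import numpy as np, cv2
def load(n): return np.load(n+'.npz')
def plane(c,uv,z):
    K=c["intrinsics"];M=c["cam_to_world"]
    d=np.linalg.inv(K)@np.array([uv[0],uv[1],1.]); d=M[:3,:3]@np.array([d[0],-d[1],-d[2]]); o=M[:3,3]
    return o+d*(z-o[2])/d[2]
def proj(c,p):
    M=c["cam_to_world"];q=M[:3,:3].T@(np.array(p)-M[:3,3]); q=c["intrinsics"]@np.array([q[0],-q[1],-q[2]]); return q[:2]/q[2]
E
python3 - <<'E'
from h import *
t=load('top0');s=load('side0')
for n,c in(('top',t),('side',s)):
    im=c['image'];hsv=cv2.cvtColor(im,cv2.COLOR_BGR2HSV)
    m=cv2.inRange(hsv,(45,100,60),(85,255,255)); k,l,st,ce=cv2.connectedComponentsWithStats(m)
    for i in range(1,k):
        if st[i,4]>20: print(n,st[i],ce[i],plane(c,ce[i],.054))
a=cv2.resize(t['image'][140:240,280:380],None,fx=6,fy=6,interpolation=cv2.INTER_CUBIC)
b=cv2.resize(s['image'][180:280,290:390],None,fx=6,fy=6,interpolation=cv2.INTER_CUBIC)
cv2.imwrite('pics/tc.png',a);cv2.imwrite('pics/sc.png',b)
E
```

```text
top [214 239  11  11  96] [219.22916667 244.22916667] [0.41918582 0.25280857 0.054     ]
side [262 180  10   8  58] [266.18965517 183.37931034] [0.41854733 0.23735477 0.054     ]
```

View pics/tc.png

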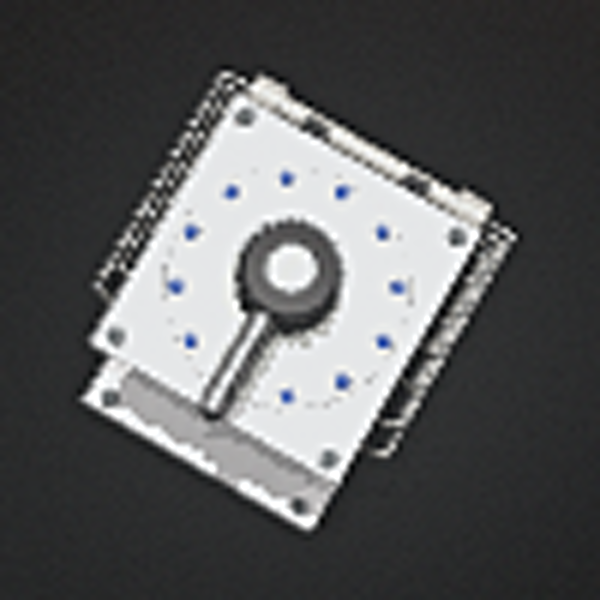

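View pics/sc.png

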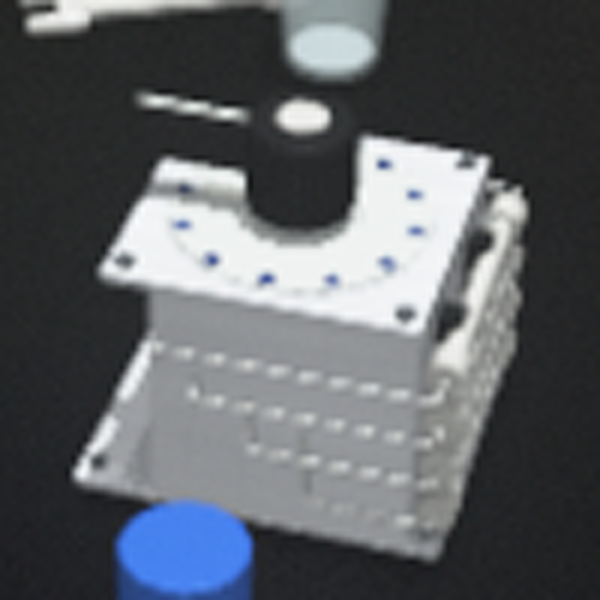

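```bash
python3 - <<'E'
from h import *
t=load('top0');s=load('side0')
g=lambda u,v,x0,y0:(x0+(u+.5)/6-.5,y0+(v+.5)/6-.5)
def tri(a,b):
    A=[];B=[]
    for c,uv in((t,a),(s,b)):
        o=c['cam_to_world'][:3,3];d=plane(c,uv,0)-o;d/=np.linalg.norm(d);P=np.eye(3)-np.outer(d,d);A.append(P);B.append(P@o)
    x=np.linalg.lstsq(np.vstack(A),np.hstack(B),rcond=None)[0]
    return x,[np.linalg.norm(P@x-b) for P,b in zip(A,B)]
cap=g(292,267,280,140);caps=g(304,116,290,180)
print('axis top',plane(t,cap,.154),'side',plane(s,caps,.154),tri(cap,caps))
print('lever end top',plane(t,g(212,412,280,140),.15),'side',plane(s,g(140,98,290,180),.15))
print('line near', plane(t,g(258,320,280,140),.15), plane(s,g(246,116,290,180),.15))
hsv=cv2.cvtColor(t['image'],cv2.COLOR_BGR2HSV);m=cv2.inRange(hsv,(100,90,60),(130,255,255));m[:, :300]=0;m[:,360:]=0
k,l,st,ce=cv2.connectedComponentsWithStats(m);pts=[]
for i in range(1,k):
    if st[i,4]>1: pts.append(plane(t,ce[i],.110)); 
pts=np.array(pts);print(len(pts),pts)
A=np.c_[2*pts[:,:2],np.ones(len(pts))];x=np.linalg.lstsq(A,(pts[:,:2]**2).sum(1),rcond=None)[0];print('ring centre',x[:2],np.sqrt(x[2]+x[0]**2+x[1]**2))
print('angs',np.sort(np.degrees(np.arctan2(pts[:,1]-x[1],pts[:,0]-x[0]))))
print('btn',tri((219.2,244.2),(266.2,183.4)),proj(s,(.419,.253,.054)))
a=cv2.resize(t['image'][215:275,190:250],None,fx=8,fy=8,interpolation=cv2.INTER_CUBIC)
b=cv2.resize(s['image'][165:225,237:297],None,fx=8,fy=8,interpolation=cv2.INTER_CUBIC)
cv2.imwrite('pics/btn.png',cv2.resize(np.hstack([a,b]),(800,400)))
for n,c,m in (('top',t,(395,205,450,255)),('side',s,(300,255,340,295))):
    hs=cv2.cvtColor(c['image'],cv2.COLOR_BGR2HSV);q=cv2.inRange(hs,(100,150,80),(125,255,255));q2=np.zeros_like(q);q2[m[1]:m[3],m[0]:m[2]]=q[m[1]:m[3],m[0]:m[2]];M=cv2.moments(q2,True);print('cap',n,plane(c,(M['m10']/M['m00'],M['m01']/M['m00']),.17))
E
```

```text
axis top [ 0.56642167 -0.02416936  0.154     ] side [ 0.56631272 -0.02580085  0.154     ] (array([ 0.5666722 , -0.02421584,  0.15290769]), [np.float64(5.23149372757191e-05), np.float64(5.231493727551688e-05)])
lever end top [0.50658351 0.00717373 0.15      ] side [0.5084029  0.00472596 0.15      ]
line near [ 0.54484011 -0.01079658  0.15      ] [ 0.54597156 -0.01561341  0.15      ]
11 [[ 0.61264527 -0.02276408  0.11      ]
 [ 0.60641114  0.00098436  0.11      ]
 [ 0.6075672  -0.04630786  0.11      ]
 [ 0.58824574  0.01760194  0.11      ]
 [ 0.58975197 -0.06316897  0.11      ]
 [ 0.56483293  0.02384727  0.11      ]
 [ 0.56703811 -0.07023924  0.11      ]
 [ 0.54143009  0.01739651  0.11      ]
 [ 0.54331357 -0.06499721  0.11      ]
 [ 0.52499446 -0.04747616  0.11      ]
 [ 0.51895024 -0.024372    0.11      ]]
ring centre [ 0.56571785 -0.02328936] 0.04712039693072008
angs [-178.6738784  -149.2927     -118.24343985  -88.38923384  -58.92401989
  -28.81221183    0.64131652   30.81626102   61.14869539   91.07551454
  120.83542811]
btn (array([0.41977599, 0.25499649, 0.04308002]), [np.float64(1.2490594754059718e-05), np.float64(1.2490594753661342e-05)]) [265.76065973 180.51581377]
cap top [ 0.46818032 -0.27293734  0.17      ]
cap side [ 0.46716428 -0.28178403  0.17      ]
```

View pics/btn.png

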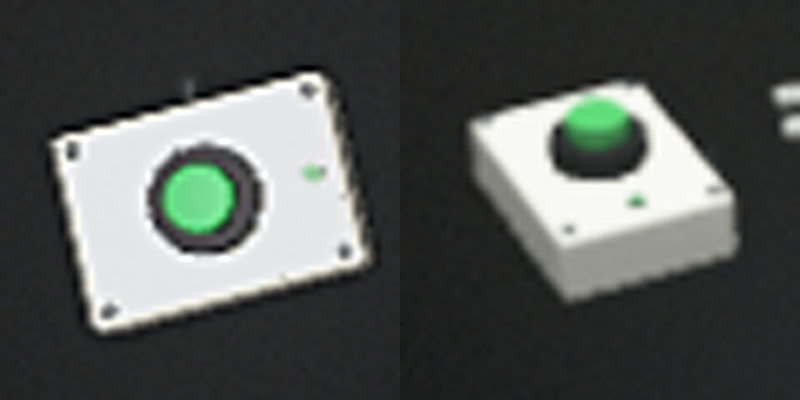

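```bash
python3 - <<'E'
from station import ctrl
import numpy as np
from scipy.spatial.transform import Rotation as R
s=ctrl.get_state();q=s['tool_rot'];r=R.from_quat([q[1],q[2],q[3],q[0]]).as_matrix();print(r.round(3))
for i in (1,2): print('xyz'[i],np.degrees(np.arctan2(r[1,i],r[0,i])))
print(s['joint_pos'])
E
```

```text
[[-0.001  0.325  0.946]
 [-0.001  0.946 -0.325]
 [-1.    -0.002 -0.   ]]
y 71.04901005204205
z -18.951026025689654
[ 1.02990742e+00  1.59006503e-01  1.59811513e+00  7.89214723e-06
  1.38621065e+00 -2.10132871e-01]
```

{"method": "jog_arm", "body": {"fingers": [1,1,1,1,1,1,1,1,1,1], "translation": [[-4,0,0],[-4,0,0],[-4,0,0],[-4,0,0],[-4,0,0],[-4,0,0],[-4,0,0],[-4,0,0],[-4,0,0],[-4,0,0]], "rot": [[-0.14,0,0],[-0.14,0,0],[-0.14,0,0],[-0.14,0,0],[-0.14,0,0],[-0.14,0,0],[-0.14,0,0],[-0.14,0,0],[-0.14,0,0],[-0.14,0,0]], "force": 30}}

```text
t: 1.1
eef_pos: [0.1866, 0.5435, 0.22]
tool_rot: [0.607, -0.362, 0.608, 0.362]
wrist_force: [-0.3, 0.2, 0.4]
grip_width: 0.151
```

{"method": "jog_arm", "body": {"fingers": [1,1,1,1,1,1,1,1,1,1], "translation": [[0,-28,-17],[0,-28,-17],[0,-28,-17],[0,-28,-17],[0,-28,-17],[0,-28,-17],[0,-28,-17],[0,-28,-17],[0,-28,-17],[0,-28,-17]], "rot": [[0,0,0],[0,0,0],[0,0,0],[0,0,0],[0,0,0],[0,0,0],[0,0,0],[0,0,0],[0,0,0],[0,0,0]]}}

```text
t: 2.1
eef_pos: [0.3507, 0.2588, 0.2202]
tool_rot: [0.608, -0.36, 0.609, 0.36]
wrist_force: [0.1, 0.4, 0.3]
grip_width: 0.006
```

```bash
cat >> h.py <<'E'
from scipy.spatial.transform import Rotation as R
AX=np.array([0.566,-0.0237])
def rep(s,tgt=None,az=None):
    q=s['tool_rot'];r=R.from_quat([q[1],q[2],q[3],q[0]]).as_matrix();p=np.array(s['eef_pos'])
    yaz=np.degrees(np.arctan2(r[1,1],r[0,1]))
    d=p[:2]-AX
    print('t',round(float(s['t']),2),'pos',p.round(4),'yaz',yaz.round(2),'tilt',np.degrees(np.arccos(-r[2,0])).round(2),'F',np.round(s['wrist_force'],2),'q',np.round(s['joint_pos'],2),'grip',round(float(s['grip_width']),3))
    print(' dial frame: radial(along y) %.1f, behind lever axis(along -z) %.1f mm'%(1e3*d@r[:2,1],-1e3*d@r[:2,2]), 'F along z %.2f'%(np.array(s['wrist_force'])@r[:,2]))
    if tgt is not None: print(' move in tool mm',(1e3*r.T@(np.array(tgt)-p)).round(1),'rotx',None if az is None else np.radians(yaz-az).round(3))
E
python3 - <<'E'
from station import ctrl
from h import *
rep(ctrl.get_state(),[.5078,-.0257,.22],151)
E
```

```text
t 2.1 pos [0.3507 0.2588 0.2202] yaz 151.27 tilt 0.03 F [0.15 0.42 0.27] q [ 0.36 -0.24  1.91  0.    1.48 -2.28] grip 0.006
 dial frame: radial(along y) 324.6, behind lever axis(along -z) -144.2 mm F along z 0.44
 move in tool mm [ 1.000e-01 -2.745e+02 -1.740e+02] rotx 0.005
```

{"method": "jog_arm", "body": {"fingers": [1,1,1,1,1,1,1,1,1,1], "translation": [[0,-27.5,-17.4],[0,-27.5,-17.4],[0,-27.5,-17.4],[0,-27.5,-17.4],[0,-27.5,-17.4],[0,-27.5,-17.4],[0,-27.5,-17.4],[0,-27.5,-17.4],[0,-27.5,-17.4],[0,-27.5,-17.4]], "rot": [[0,0,0],[0,0,0],[0,0,0],[0,0,0],[0,0,0],[0,0,0],[0,0,0],[0,0,0],[0,0,0],[0,0,0]]}}

```text
t: 3.1
eef_pos: [0.5082, -0.0259, 0.22]
tool_rot: [0.608, -0.36, 0.609, 0.36]
wrist_force: [-0.4, -0.9, -0.0]
grip_width: 0.007
```

```bash
python3 - <<'E'
from station import ctrl
from h import *
c=ctrl.capture('side');t=ctrl.capture('top')
rep(ctrl.get_state(),[.5078,-.0257,.13],151)
a=cv2.resize(c['image'][130:280,265:415],None,fx=2.66,fy=2.66,interpolation=cv2.INTER_CUBIC)
b=cv2.resize(t['image'][120:270,250:400],None,fx=2.66,fy=2.66,interpolation=cv2.INTER_CUBIC)
cv2.imwrite('pics/a1.png',np.hstack([a,b]))
E
```

```text
t 3.2 pos [ 0.5088 -0.0276  0.2198] yaz 151.05 tilt 0.06 F [-0.5  -0.04 -0.32] q [-0.29 -0.04  1.72 -0.    1.46 -2.93] grip 0.0
 dial frame: radial(along y) 48.2, behind lever axis(along -z) 31.1 mm F along z -0.28
 move in tool mm [89.8  1.7  1.3] rotx 0.001
```

View pics/a1.png

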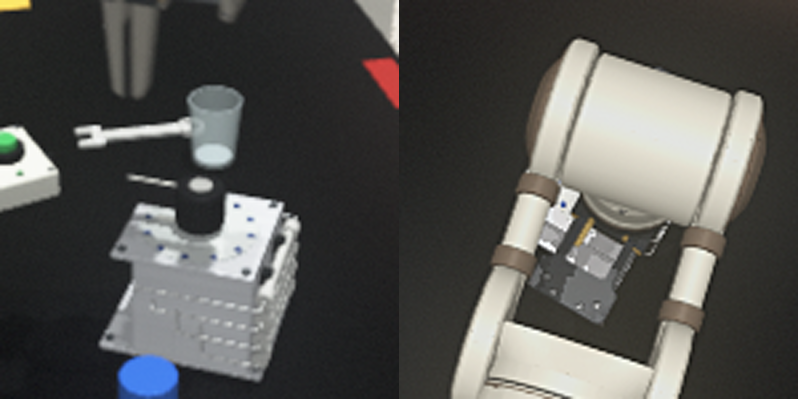

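{"method": "jog_arm", "body": {"fingers": [1,1,1,1,1,1,1,1,1,1], "translation": [[10,0,0],[10,0,0],[10,0,0],[10,0,0],[10,0,0],[10,0,0],[10,0,0],[10,0,0],[9,0,0],[0,0,0]], "rot": [[0,0,0],[0,0,0],[0,0,0],[0,0,0],[0,0,0],[0,0,0],[0,0,0],[0,0,0],[0,0,0],[0,0,0]]}}

```text
t: 4.2
eef_pos: [0.5069, -0.0244, 0.1298]
tool_rot: [0.608, -0.359, 0.609, 0.361]
wrist_force: [0.0, 0.3, 0.1]
grip_width: 0.003
```

```bash
cat > look.py <<'E'
import sys
from station import ctrl
from h import *
c=ctrl.capture('side');t=ctrl.capture('top')
rep(ctrl.get_state())
a=cv2.resize(c['image'][150:250,290:390],None,fx=4,fy=4,interpolation=cv2.INTER_CUBIC)
b=cv2.resize(t['image'][135:235,280:380],None,fx=4,fy=4,interpolation=cv2.INTER_CUBIC)
cv2.imwrite('pics/%s.png'%sys.argv[1],np.hstack([a,b]))
E
python3 look.py a2
```

```text
t 4.3 pos [ 0.508  -0.0247  0.1315] yaz 151.26 tilt 0.01 F [-0.17 -0.43  0.92] q [-0.29  0.03  1.84 -0.    1.28 -2.93] grip 0.005
 dial frame: radial(along y) 50.3, behind lever axis(along -z) 28.8 mm F along z -0.46
```

View pics/a2.png

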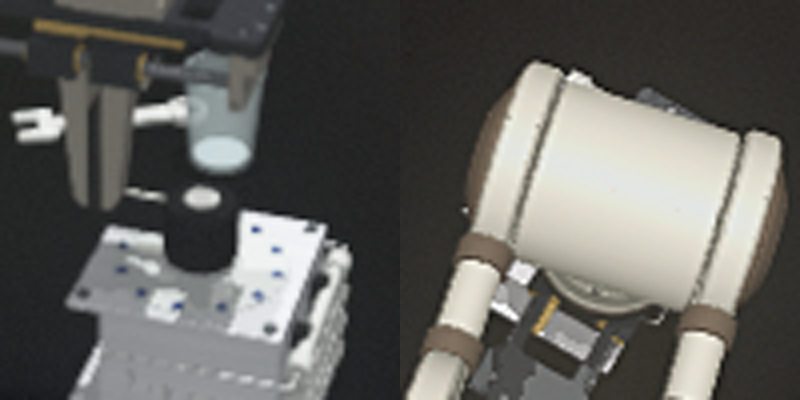

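{"method": "jog_arm", "body": {"fingers": [1,1,1,1,1,1,1,1,1,1], "translation": [[0,0,3],[0,0,3],[0,0,3],[0,0,2],[0,0,1],[0,0,0],[0,0,0],[0,0,0],[0,0,0],[0,0,0]], "rot": [[0,0,0],[0,0,0],[0,0,0],[0,0,0],[0,0,0],[0,0,0],[0,0,0],[0,0,0],[0,0,0],[0,0,0]]}}

```text
t: 5.3
eef_pos: [0.5137, -0.0142, 0.1315]
tool_rot: [0.608, -0.36, 0.608, 0.36]
wrist_force: [-0.0, 0.7, 0.2]
grip_width: 0.005
```

```bash
python3 - <<'E'
from station import ctrl
from h import *
rep(ctrl.get_state())
E
python3 look.py a3
```

```text
t 5.3 pos [ 0.5137 -0.0142  0.1315] yaz 151.25 tilt 0.01 F [-0.02  0.72  0.17] q [-0.26  0.04  1.82 -0.    1.28 -2.9 ] grip 0.005
 dial frame: radial(along y) 50.4, behind lever axis(along -z) 16.8 mm F along z 0.62
t 5.4 pos [ 0.5138 -0.0142  0.1315] yaz 151.25 tilt 0.0 F [-0.44  0.26  0.48] q [-0.26  0.04  1.82 -0.    1.28 -2.9 ] grip 0.006
 dial frame: radial(along y) 50.4, behind lever axis(along -z) 16.8 mm F along z 0.02
```

View pics/a3.png

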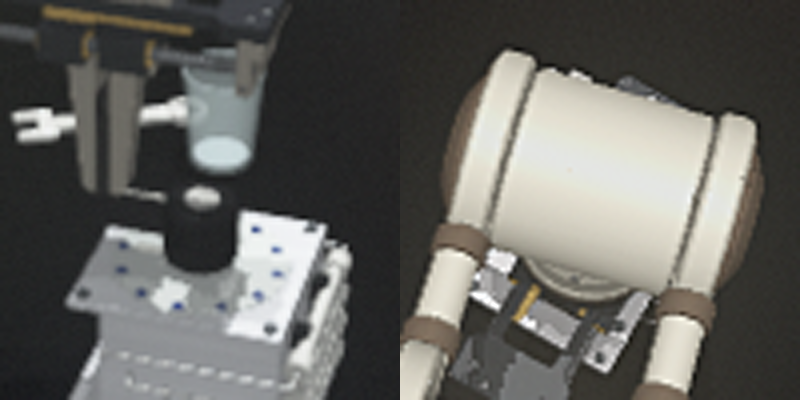

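{"method": "jog_arm", "body": {"fingers": [1,1,1,1,1,1,1,1,1,1], "translation": [[0,0.3,1],[0,0.3,1],[0,0.3,1],[0,0.3,1],[0,0.3,1],[0,0.3,1],[0,0,0],[0,0,0],[0,0,0],[0,0,0]], "rot": [[0.02,0,0],[0.02,0,0],[0.02,0,0],[0.02,0,0],[0.02,0,0],[0.02,0,0],[0,0,0],[0,0,0],[0,0,0],[0,0,0]]}}

```text
t: 6.4
eef_pos: [0.5154, -0.0082, 0.1315]
tool_rot: [0.629, -0.323, 0.629, 0.323]
wrist_force: [0.2, 0.8, -0.6]
grip_width: 0.003
```

```bash
python3 - <<'E'
from station import ctrl
from h import *
rep(ctrl.get_state())
E
python3 look.py a4
```

```text
t 6.4 pos [ 0.5154 -0.0082  0.1315] yaz 144.38 tilt 0.0 F [ 0.19  0.8  -0.57] q [-0.25  0.05  1.82 -0.    1.28 -2.77] grip 0.003
 dial frame: radial(along y) 50.2, behind lever axis(along -z) 16.8 mm F along z 0.76
t 6.5 pos [ 0.5154 -0.0082  0.1315] yaz 144.38 tilt 0.01 F [ 0.64 -0.06 -0.73] q [-0.25  0.05  1.82 -0.    1.28 -2.77] grip 0.005
 dial frame: radial(along y) 50.2, behind lever axis(along -z) 16.8 mm F along z 0.33
```

View pics/a4.png

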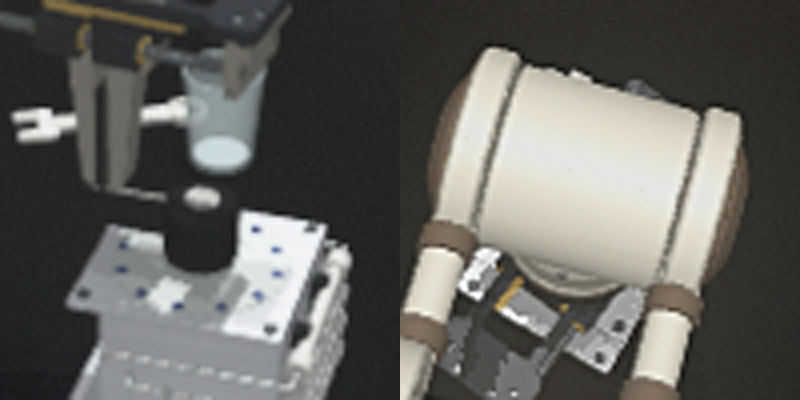

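{"method": "jog_arm", "body": {"fingers": [1,1,1,1,1,1,1,1,1,1], "translation": [[0,0.3,1],[0,0.3,1],[0,0.3,1],[0,0.3,1],[0,0.3,1],[0,0,0],[0,0,0],[0,0,0],[0,0,0],[0,0,0]], "rot": [[0.02,0,0],[0.02,0,0],[0.02,0,0],[0.02,0,0],[0.02,0,0],[0,0,0],[0,0,0],[0,0,0],[0,0,0],[0,0,0]]}}

```text
t: 7.5
eef_pos: [0.5173, -0.0033, 0.1315]
tool_rot: [0.644, -0.291, 0.644, 0.291]
wrist_force: [0.1, -0.7, -0.2]
grip_width: 0.006
```

```bash
python3 - <<'E'
from station import ctrl
from h import *
rep(ctrl.get_state())
E
python3 look.py a5
```

```text
t 7.5 pos [ 0.5173 -0.0033  0.1315] yaz 138.66 tilt 0.0 F [ 0.11 -0.69 -0.19] q [-0.24  0.05  1.81 -0.    1.28 -2.66] grip 0.006
 dial frame: radial(along y) 50.1, behind lever axis(along -z) 16.9 mm F along z -0.44
t 7.6 pos [ 0.5172 -0.0033  0.1315] yaz 138.65 tilt 0.01 F [ 0.3  -0.61 -0.83] q [-0.24  0.05  1.81 -0.    1.28 -2.66] grip 0.005
 dial frame: radial(along y) 50.1, behind lever axis(along -z) 16.9 mm F along z -0.26
```

View pics/a5.png

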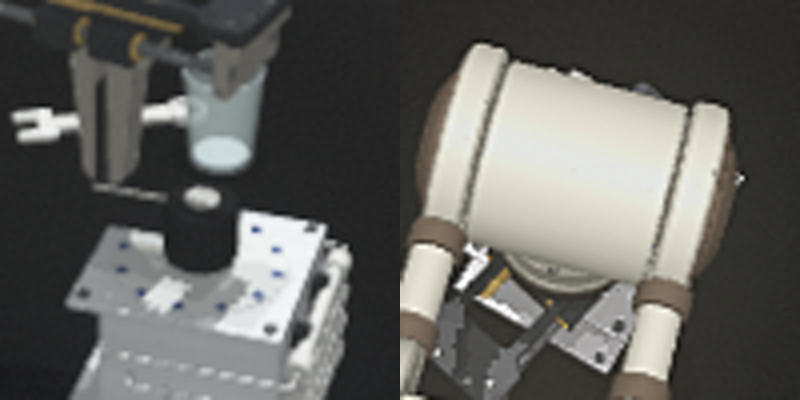

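```bash
python3 - <<'E'
from h import *
from station import ctrl
s=load('side0')
for n,p in dict(tcp=(.5173,-.0033,.1315),tip=(.512,.0063,.15),tipmoved=(.566+.062*np.cos(np.radians(138)),-.0237+.062*np.sin(np.radians(138)),.15),m30=(.566+.062*np.cos(np.radians(121)),-.0237+.062*np.sin(np.radians(121)),.15)).items():
    q=proj(s,p);print(n,q,'crop4',(q-[290,150])*4)
c=ctrl.capture('side')
cv2.imwrite('pics/z.png',cv2.resize(c['image'][150:220,290:360],None,fx=8,fy=8,interpolation=cv2.INTER_CUBIC))
E
```

```text
tcp [317.3439492  203.97303884] crop4 [109.37579681 215.89215536]
tip [314.30655243 195.38785892] crop4 [ 97.22620972 181.55143568]
tipmoved [316.68745181 192.40603695] crop4 [106.74980724 169.62414779]
m30 [321.57119835 189.1688099 ] crop4 [126.2847934  156.67523961]
```

View pics/z.png

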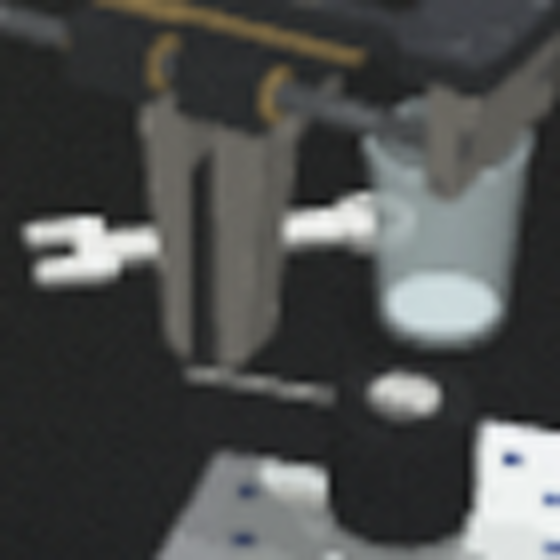

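```bash
python3 - <<'E'
from h import *
from station import ctrl
s=load('side0')
for n,p in dict(a1=(.5088,-.0276,.2198),a2=(.508,-.0247,.1315),a3=(.5138,-.0142,.1315),a4=(.5154,-.0082,.1315),a5=(.5173,-.0033,.1315)).items():
    q=proj(s,p);print(n,q,'crop4',(q-[290,150])*4)
c=ctrl.capture('side')
cv2.imwrite('pics/z2.png',cv2.resize(c['image'][60:260,220:460],(720,600),interpolation=cv2.INTER_CUBIC))
E
```

```text
a1 [315.68065405 177.1625468 ] crop4 [102.72261619 108.65018721]
a2 [315.18983019 209.55873231] crop4 [100.75932076 238.23492925]
a3 [316.77975809 206.73453211] crop4 [107.11903236 226.93812845]
a4 [316.95394886 205.22405876] crop4 [107.81579544 220.89623505]
a5 [317.3439492  203.97303884] crop4 [109.37579681 215.89215536]
```

View pics/z2.png

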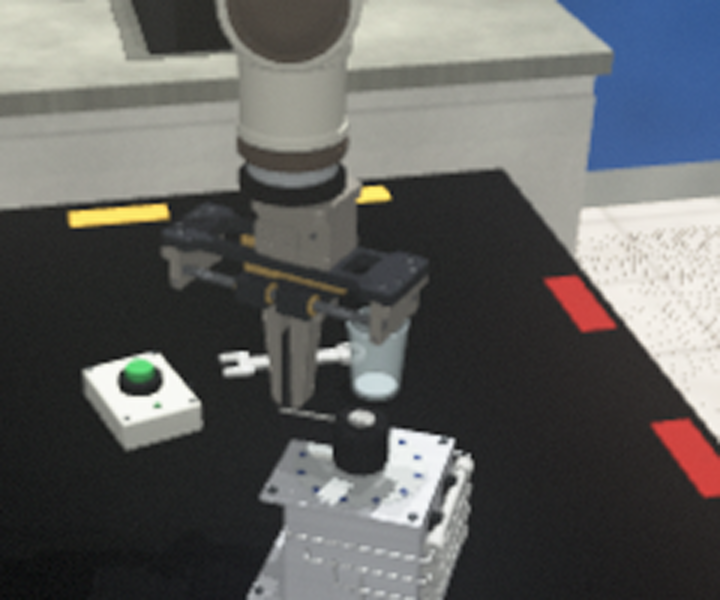

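```bash
python3 - <<'E'
from h import *
s=load('side0');t=load('top0')
y=np.array([.325,.946,0]);p=np.array([.1864,.5432,.1795])
for z in (0,.025):
  for k in (-.055,0,.055):
    q=p+k*y+[0,0,z]; print(z,k,proj(s,q),proj(t,q))
a=cv2.resize(s['image'][30:110,120:220],None,fx=4,fy=4,interpolation=cv2.INTER_CUBIC)
b=cv2.resize(t['image'][310:390,0:100],None,fx=4,fy=4,interpolation=cv2.INTER_CUBIC)
cv2.imwrite('pics/z3.png',np.hstack([a,b]))
E
```

```text
0 -0.055 [171.56671697 112.83576291] [ 95.41155609 351.83697502]
0 0 [178.46460755 105.77728546] [ 72.64361167 343.21111659]
0 0.055 [184.9477765  99.1431846] [ 49.9374354  334.60865963]
0.025 -0.055 [170.10193602 104.98354686] [ 90.21630213 353.87078021]
0.025 0 [177.11263638  98.10226749] [ 66.90459592 345.03334468]
0.025 0.055 [183.69786448  91.63860595] [ 43.65766143 336.22046401]
```

View pics/z3.png

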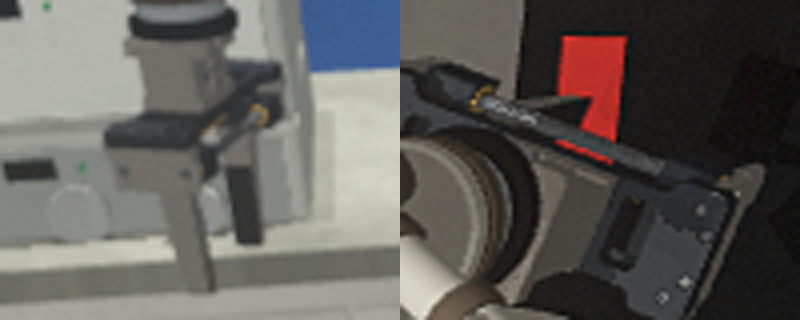

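The fingertips appear about 25 mm above the reported TCP in both views. The finger has therefore passed over the lever, which hasn't moved and shows no contact force. I'll back off and measure the real tip height.

{"method": "jog_arm", "body": {"fingers": [1,1,1,1,1,1,1,1,1,1], "translation": [[-3,0,0],[0,-1,-6],[0,-1,-6],[0,-1,-6],[0,0,-6],[0,0,0],[0,0,0],[0,0,0],[0,0,0],[0,0,0]], "rot": [[0,0,0],[-0.055,0,0],[-0.055,0,0],[-0.055,0,0],[-0.055,0,0],[0,0,0],[0,0,0],[0,0,0],[0,0,0],[0,0,0]]}}

```text
t: 8.7
eef_pos: [0.5054, -0.0242, 0.1345]
tool_rot: [0.608, -0.36, 0.608, 0.36]
wrist_force: [0.6, 0.7, 0.3]
grip_width: 0.004
```

```bash
python3 - <<'E'
from station import ctrl
from h import *
c=ctrl.capture('side');st=ctrl.get_state();rep(st)
p=np.array(st['eef_pos'])
for z in (0,.02,.025,.03): print(z,(proj(c,p+[0,0,z])-[290,160])*10)
cv2.imwrite('pics/z4.png',cv2.resize(c['image'][160:220,290:350],None,fx=10,fy=10,interpolation=cv2.INTER_CUBIC))
E
```

```text
t 8.75 pos [ 0.5054 -0.0242  0.1345] yaz 151.26 tilt 0.0 F [-0.42  0.02 -0.72] q [-0.29  0.02  1.84  0.    1.28 -2.93] grip 0.004
 dial frame: radial(along y) 52.9, behind lever axis(along -z) 29.6 mm F along z -0.18
0 [240.24108038 484.89264413]
0.02 [239.85275179 412.53946653]
0.025 [239.75438971 394.21269623]
0.03 [239.65550754 375.78902243]
```

View pics/z4.png

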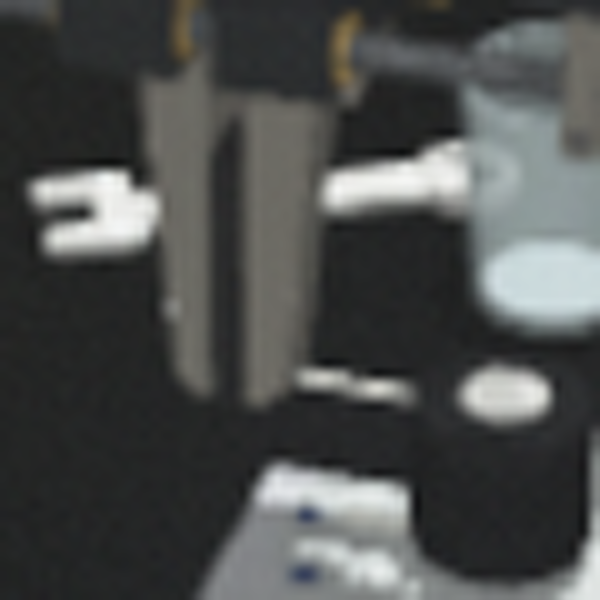

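{"method": "jog_arm", "body": {"fingers": [1,1,1,1,1,1,1,1,1,1], "translation": [[4,-0.4,0],[4,-0.4,0],[4,-0.4,0],[4,-0.4,0],[4,-0.4,0],[2,-0.4,0],[0,0,0],[0,0,0],[0,0,0],[0,0,0]], "rot": [[0,0,0],[0,0,0],[0,0,0],[0,0,0],[0,0,0],[0,0,0],[0,0,0],[0,0,0],[0,0,0],[0,0,0]]}}

```text
t: 9.75
eef_pos: [0.5076, -0.0255, 0.1127]
tool_rot: [0.609, -0.36, 0.608, 0.36]
wrist_force: [-0.0, 0.1, -1.0]
grip_width: 0.006
```

```bash
cat > look2.py <<'E'
import sys
from station import ctrl
from h import *
c=ctrl.capture('side');st=ctrl.get_state();rep(st)
p=np.array(st['eef_pos'])
print((proj(c,p)-[290,160])*10)
cv2.imwrite('pics/%s.png'%sys.argv[1],cv2.resize(c['image'][160:220,290:350],None,fx=10,fy=10,interpolation=cv2.INTER_CUBIC))
E
python3 look2.py b1
```

```text
t 9.8 pos [ 0.5076 -0.0255  0.1127] yaz 151.26 tilt 0.02 F [-0.12 -1.15 -0.02] q [-0.29  0.05  1.85  0.    1.24 -2.93] grip 0.009
 dial frame: radial(along y) 50.4, behind lever axis(along -z) 29.7 mm F along z -1.07
[250.97711899 564.25028034]
```

View pics/b1.png

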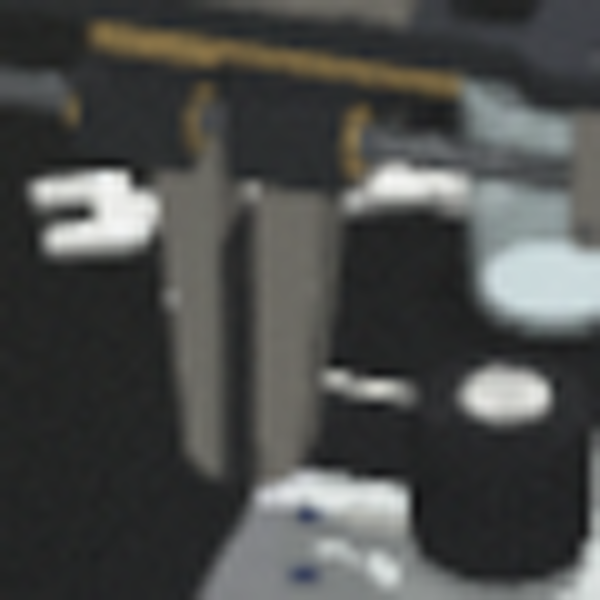

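{"method": "jog_arm", "body": {"fingers": [1,1,1,1,1,1,1,1,1,1], "translation": [[0,0,3],[0,0,3],[0,0,3],[0,0,2],[0,0,1],[0,0,1],[0,0,0],[0,0,0],[0,0,0],[0,0,0]], "rot": [[0,0,0],[0,0,0],[0,0,0],[0,0,0],[0,0,0],[0,0,0],[0,0,0],[0,0,0],[0,0,0],[0,0,0]]}}

```text
t: 10.8
eef_pos: [0.5137, -0.0141, 0.1125]
tool_rot: [0.608, -0.36, 0.608, 0.36]
wrist_force: [-0.4, -0.1, -0.0]
grip_width: 0.001
```

{"method": "jog_arm", "body": {"fingers": [1,1,1,1,1,1,1,1,1,1], "translation": [[0,0.3,1],[0,0.3,1],[0,0.3,1],[0,0.3,1],[0,0.3,1],[0,0,0],[0,0,0],[0,0,0],[0,0,0],[0,0,0]], "rot": [[0.02,0,0],[0.02,0,0],[0.02,0,0],[0.02,0,0],[0.02,0,0],[0,0,0],[0,0,0],[0,0,0],[0,0,0],[0,0,0]]}}

```text
t: 11.8
eef_pos: [0.5149, -0.009, 0.1125]
tool_rot: [0.626, -0.329, 0.626, 0.329]
wrist_force: [-1.8, -2.7, -1.0]
grip_width: 0.005
```

```bash
python3 look2.py b2
```

```text
t 11.85 pos [ 0.5149 -0.009   0.1125] yaz 145.53 tilt 0.0 F [-1.17 -2.66  0.57] q [-0.25  0.07  1.84 -0.    1.24 -2.79] grip 0.003
 dial frame: radial(along y) 50.4, behind lever axis(along -z) 16.8 mm F along z -2.85
[268.38143757 521.08945627]
```

View pics/b2.png

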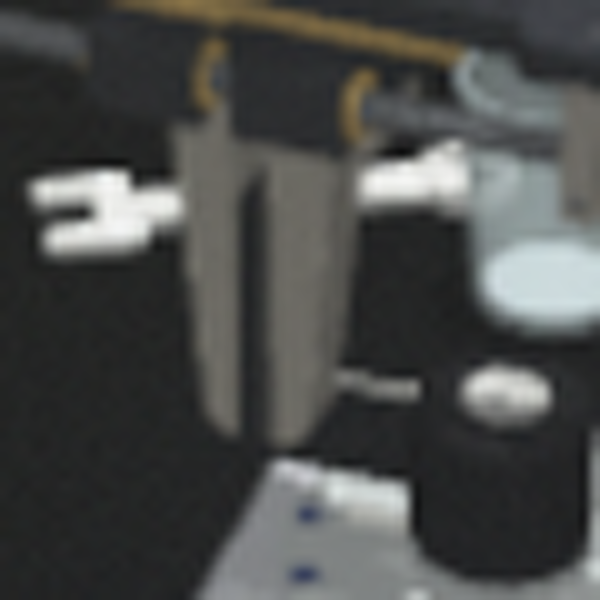

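{"method": "jog_arm", "body": {"fingers": [1,1,1,1,1,1,1,1,1,1], "translation": [[0,0.3,1],[0,0.3,1],[0,0.3,1],[0,0.3,1],[0,0.3,1],[0,0,0],[0,0,0],[0,0,0],[0,0,0],[0,0,0]], "rot": [[0.02,0,0],[0.02,0,0],[0.02,0,0],[0.02,0,0],[0.02,0,0],[0,0,0],[0,0,0],[0,0,0],[0,0,0],[0,0,0]]}}

```text
t: 12.85
eef_pos: [0.5168, -0.0041, 0.1125]
tool_rot: [0.641, -0.298, 0.641, 0.298]
wrist_force: [-0.5, -1.1, -0.1]
grip_width: 0.004
```

```bash
python3 look2.py b3
```

```text
t 12.9 pos [ 0.5168 -0.0042  0.1125] yaz 139.8 tilt 0.0 F [-0.7   0.33 -0.18] q [-0.24  0.07  1.83 -0.    1.24 -2.68] grip 0.007
 dial frame: radial(along y) 50.2, behind lever axis(along -z) 16.8 mm F along z -0.20
[272.10987462 508.56129107]
```

{"method": "jog_arm", "body": {"fingers": [1,1,1,1,1,1,1,1,1,1], "translation": [[0,0.3,1],[0,0.3,1],[0,0.3,1],[0,0,0],[0,0,0],[0,0,0],[0,0,0],[0,0,0],[0,0,0],[0,0,0]], "rot": [[0.02,0,0],[0.02,0,0],[0.02,0,0],[0,0,0],[0,0,0],[0,0,0],[0,0,0],[0,0,0],[0,0,0],[0,0,0]]}}

```text
t: 13.9
eef_pos: [0.5182, -0.0013, 0.1126]
tool_rot: [0.65, -0.278, 0.65, 0.278]
wrist_force: [0.1, -1.4, -0.5]
grip_width: 0.006
```

```bash
python3 look2.py b4
```

```text
t 13.95 pos [ 0.5182 -0.0013  0.1125] yaz 136.36 tilt 0.01 F [-0.75 -0.5   0.44] q [-0.24  0.07  1.83  0.    1.24 -2.62] grip 0.001
 dial frame: radial(along y) 50.1, behind lever axis(along -z) 16.8 mm F along z -0.87
[275.36625493 500.89388048]
```

View pics/b4.png

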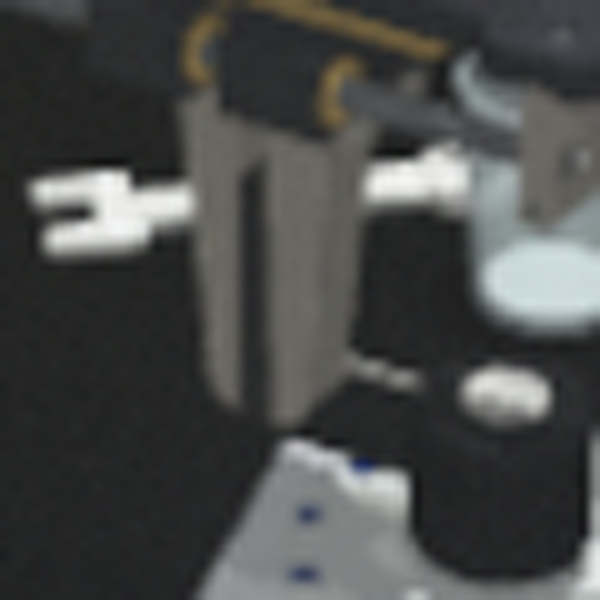

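{"method": "jog_arm", "body": {"fingers": [1,1,1,1,1,1,1,1,1,1], "translation": [[0,0.3,1],[0,0.3,1],[0,0.3,1],[0,0,0],[0,0,0],[0,0,0],[0,0,0],[0,0,0],[0,0,0],[0,0,0]], "rot": [[0.02,0,0],[0.02,0,0],[0.02,0,0],[0,0,0],[0,0,0],[0,0,0],[0,0,0],[0,0,0],[0,0,0],[0,0,0]]}}

```text
t: 14.95
eef_pos: [0.5195, 0.0015, 0.1125]
tool_rot: [0.658, -0.259, 0.658, 0.259]
wrist_force: [-1.0, -0.4, 0.3]
grip_width: 0.002
```

```bash
python3 look2.py b5
```

```text
t 15.0 pos [0.5196 0.0015 0.1125] yaz 132.93 tilt 0.0 F [ 0.   -0.17 -0.36] q [-0.23  0.08  1.82 -0.    1.24 -2.55] grip 0.007
 dial frame: radial(along y) 50.0, behind lever axis(along -z) 16.9 mm F along z -0.12
[279.00047531 493.78947679]
```

View pics/b5.png

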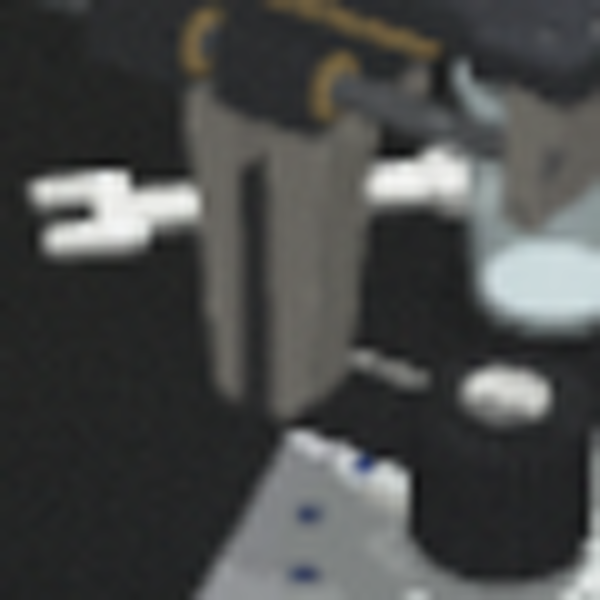

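```bash
cat > lines.py <<'E'
from h import *
s=load('side0')
for a in range(151,16,-10):
    f=lambda r:((proj(s,[AX[0]+r*np.cos(np.radians(a)),AX[1]+r*np.sin(np.radians(a)),.15])-[290,160])*10).round(0)
    print(a,f(.021),f(.04),f(.066))
E
python3 lines.py
```

```text
151 [411. 383.] [332. 370.] [226. 351.]
141 [417. 375.] [344. 354.] [245. 326.]
131 [425. 368.] [359. 341.] [272. 304.]
121 [435. 362.] [379. 329.] [304. 285.]
111 [447. 356.] [402. 319.] [342. 269.]
101 [461. 353.] [428. 312.] [385. 258.]
91 [476. 350.] [456. 307.] [430. 250.]
81 [491. 349.] [485. 305.] [477. 247.]
71 [507. 349.] [515. 306.] [525. 248.]
61 [523. 351.] [544. 309.] [572. 254.]
51 [537. 355.] [571. 316.] [617. 264.]
41 [551. 359.] [597. 324.] [659. 278.]
31 [563. 365.] [620. 335.] [697. 295.]
21 [573. 372.] [640. 348.] [729. 316.]
```

{"method": "jog_arm", "body": {"fingers": [1,1,1,1,1,1,1,1,1,1], "translation": [[0,0.3,1],[0,0.3,1],[0,0.3,1],[0,0,0],[0,0,0],[0,0,0],[0,0,0],[0,0,0],[0,0,0],[0,0,0]], "rot": [[0.02,0,0],[0.02,0,0],[0.02,0,0],[0,0,0],[0,0,0],[0,0,0],[0,0,0],[0,0,0],[0,0,0],[0,0,0]]}}

```text
t: 16.0
eef_pos: [0.5212, 0.0042, 0.1125]
tool_rot: [0.666, -0.239, 0.666, 0.239]
wrist_force: [0.3, -0.4, 0.1]
grip_width: 0.001
```

```bash
python3 look2.py b6
```

```text
t 16.05 pos [0.5212 0.0042 0.1125] yaz 129.49 tilt 0.0 F [-0.3  -0.45 -0.08] q [-0.22  0.08  1.82  0.    1.24 -2.48] grip 0.005
 dial frame: radial(along y) 50.0, behind lever axis(along -z) 16.9 mm F along z -0.51
[283.39711847 486.67302909]
```

View pics/b6.png

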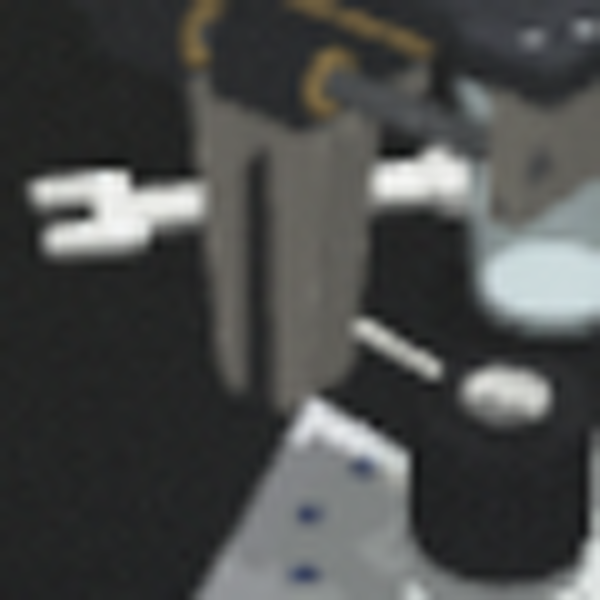

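Click 1 is confirmed: the lever line now lies at about 121°. The snap came when the finger had turned about 0.35 rad. I'll carry on round the arc.

{"method": "jog_arm", "body": {"fingers": [1,1,1,1,1,1,1,1,1,1], "translation": [[0,0.63,2],[0,0.63,2],[0,0.63,2],[0,0.63,2],[0,0.63,2],[0,0.63,2],[0,0.63,2],[0,0.63,2],[0,0.63,2],[0,0.63,2]], "rot": [[0.04,0,0],[0.04,0,0],[0.04,0,0],[0.04,0,0],[0.04,0,0],[0.04,0,0],[0.04,0,0],[0.04,0,0],[0.04,0,0],[0.04,0,0]]}}

```text
t: 17.05
eef_pos: [0.5348, 0.0193, 0.1123]
tool_rot: [0.699, -0.101, 0.7, 0.101]
wrist_force: [-1.0, -0.5, 1.3]
grip_width: 0.004
```

{"method": "jog_arm", "body": {"fingers": [1,1,1,1,1,1,1,1,1,1], "translation": [[0,0.3,1],[0,0.3,1],[0,0.3,1],[0,0.3,1],[0,0.3,1],[0,0.3,1],[0,0.3,1],[0,0,0],[0,0,0],[0,0,0]], "rot": [[0.02,0,0],[0.02,0,0],[0.02,0,0],[0.02,0,0],[0.02,0,0],[0.02,0,0],[0.02,0,0],[0,0,0],[0,0,0],[0,0,0]]}}

```text
t: 18.05
eef_pos: [0.5418, 0.0229, 0.1125]
tool_rot: [0.705, -0.053, 0.705, 0.053]
wrist_force: [0.3, 1.5, -0.2]
grip_width: 0.004
```

```bash
python3 look2.py b7
```

```text
t 18.1 pos [0.5418 0.0229 0.1125] yaz 98.55 tilt 0.01 F [ 0.96 -0.02  0.07] q [-0.18  0.14  1.76 -0.    1.24 -1.9 ] grip 0.005
 dial frame: radial(along y) 49.7, behind lever axis(along -z) 17.0 mm F along z 0.95
[351.99983911 433.63782596]
```

View pics/b7.png

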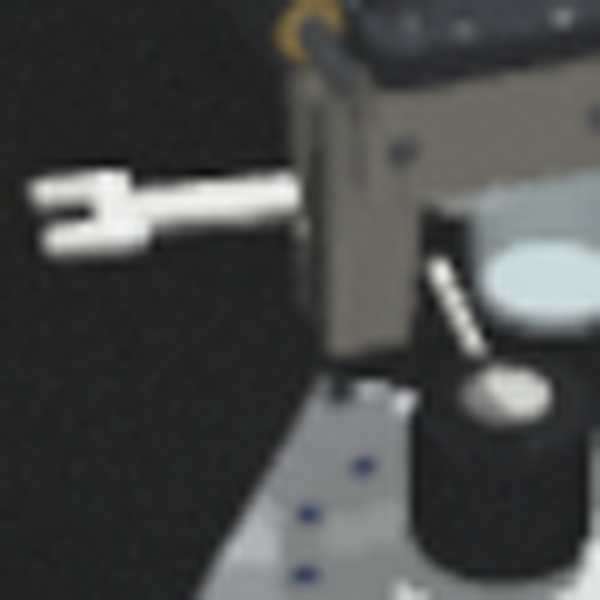

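Click 2 is confirmed: the line end at (435,262) fits 91°. On to click 3 in the same way.

{"method": "jog_arm", "body": {"fingers": [1,1,1,1,1,1,1,1,1,1], "translation": [[0,0.63,2],[0,0.63,2],[0,0.63,2],[0,0.63,2],[0,0.63,2],[0,0.63,2],[0,0.63,2],[0,0.63,2],[0,0.63,2],[0,0.63,2]], "rot": [[0.04,0,0],[0.04,0,0],[0.04,0,0],[0.04,0,0],[0.04,0,0],[0.04,0,0],[0.04,0,0],[0.04,0,0],[0.04,0,0],[0.04,0,0]]}}

```text
t: 19.1
eef_pos: [0.5613, 0.0289, 0.1123]
tool_rot: [0.701, 0.089, 0.702, -0.089]
wrist_force: [-1.1, 0.1, 0.9]
grip_width: 0.004
```

{"method": "jog_arm", "body": {"fingers": [1,1,1,1,1,1,1,1,1,1], "translation": [[0,0.3,1],[0,0.3,1],[0,0.3,1],[0,0.3,1],[0,0.3,1],[0,0.3,1],[0,0,0],[0,0,0],[0,0,0],[0,0,0]], "rot": [[0.02,0,0],[0.02,0,0],[0.02,0,0],[0.02,0,0],[0.02,0,0],[0.02,0,0],[0,0,0],[0,0,0],[0,0,0],[0,0,0]]}}

```text
t: 20.1
eef_pos: [0.5681, 0.0285, 0.1125]
tool_rot: [0.695, 0.13, 0.695, -0.13]
wrist_force: [0.1, 0.2, -0.1]
grip_width: 0.004
```

```bash
python3 look2.py b8
```

```text
t 20.15 pos [0.5681 0.0285 0.1125] yaz 68.76 tilt 0.0 F [1.06 0.34 0.38] q [-0.16  0.2   1.68 -0.    1.25 -1.36] grip 0.005
 dial frame: radial(along y) 49.4, behind lever axis(along -z) 16.9 mm F along z 0.86
[452.87095246 409.07890499]
```

View pics/b8.png

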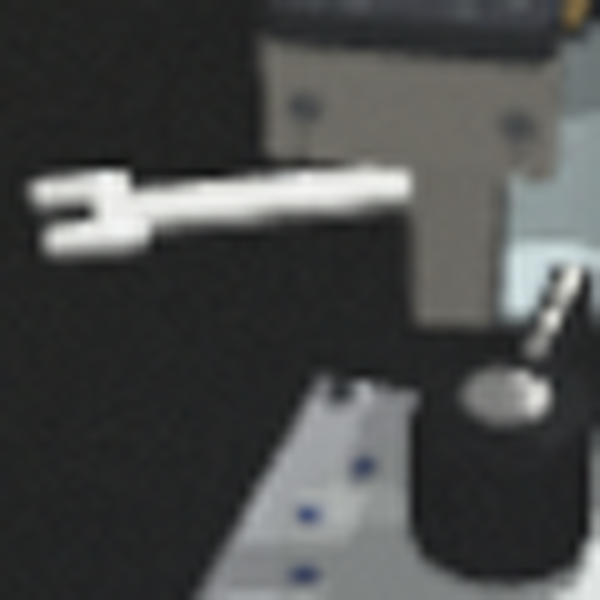

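Click 3 is confirmed: the line from (530,350) to (575,265) fits 61°. Now the fourth.

{"method": "jog_arm", "body": {"fingers": [1,1,1,1,1,1,1,1,1,1], "translation": [[0,0.63,2],[0,0.63,2],[0,0.63,2],[0,0.63,2],[0,0.63,2],[0,0.63,2],[0,0.63,2],[0,0.63,2],[0,0.63,2],[0,0.63,2]], "rot": [[0.04,0,0],[0.04,0,0],[0.04,0,0],[0.04,0,0],[0.04,0,0],[0.04,0,0],[0.04,0,0],[0.04,0,0],[0.04,0,0],[0.04,0,0]]}}

```text
t: 21.15
eef_pos: [0.5879, 0.0239, 0.1124]
tool_rot: [0.655, 0.266, 0.655, -0.266]
wrist_force: [-0.5, 1.8, -0.5]
grip_width: 0.004
```

{"method": "jog_arm", "body": {"fingers": [1,1,1,1,1,1,1,1,1,1], "translation": [[0,0.3,1],[0,0.3,1],[0,0.3,1],[0,0.3,1],[0,0.3,1],[0,0.3,1],[0,0,0],[0,0,0],[0,0,0],[0,0,0]], "rot": [[0.02,0,0],[0.02,0,0],[0.02,0,0],[0.02,0,0],[0.02,0,0],[0.02,0,0],[0,0,0],[0,0,0],[0,0,0],[0,0,0]]}}

```text
t: 22.15
eef_pos: [0.5937, 0.0203, 0.1125]
tool_rot: [0.638, 0.305, 0.638, -0.305]
wrist_force: [0.6, 0.3, -1.0]
grip_width: 0.008
```

```bash
sed -i 's/290:350\]/300:370]/; s/\[290,160\]/[300,160]/' look2.py;  python3 look2.py b9
```

```text
t 22.2 pos [0.5937 0.0203 0.1125] yaz 38.97 tilt 0.0 F [ 0.43 -0.09  0.82] q [-0.17  0.27  1.61 -0.    1.27 -0.85] grip 0.005
 dial frame: radial(along y) 49.2, behind lever axis(along -z) 16.8 mm F along z 0.34
[463.1190291  416.15232859]
```

View pics/b9.png

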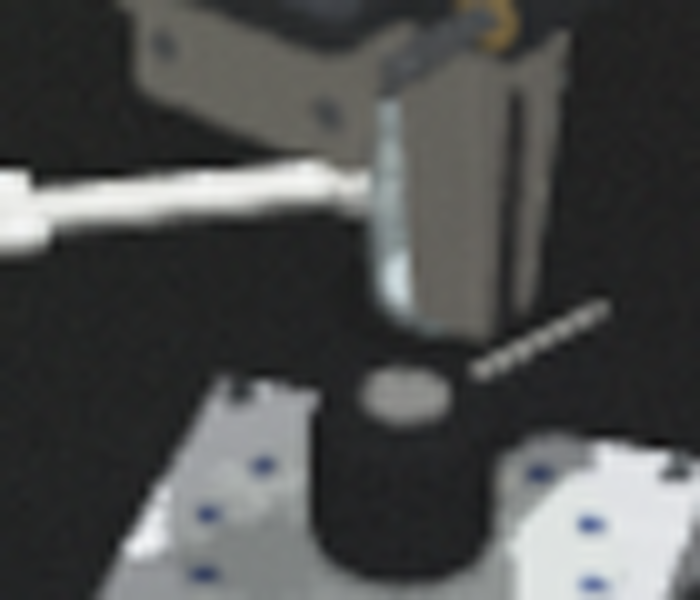

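Click 4 is confirmed: the line from (470,372) to (605,305) fits the 31° prediction within the picture's constant offset. I'll back off, lift and go over to the button.

{"method": "jog_arm", "body": {"fingers": [1,1,1,1,1,1,1,1,1,1], "translation": [[0,0,-5],[0,0,-5],[0,0,-5],[-10,0,0],[-15,0,0],[-15,0,0],[-15,0,0],[-15,0,0],[-10,0,0],[0,0,0]], "rot": [[0,0,0],[0,0,0],[0,0,0],[0,0,0],[0,0,0],[0,0,0],[0,0,0],[0,0,0],[0,0,0],[0,0,0]]}}

```text
t: 23.2
eef_pos: [0.5856, 0.0317, 0.1949]
tool_rot: [0.639, 0.305, 0.637, -0.304]
wrist_force: [-0.2, 0.2, 0.8]
grip_width: 0.005
```

{"method": "jog_arm", "body": {"fingers": [1,1,1,1,1,1,1,1,1,1], "translation": [[0,1,-20],[0,1,-30],[0,1,-30],[0,1,-30],[0,1,-30],[0,1,-30],[0,1,-30],[0,1,-30],[0,1,-25],[0,1,-20]], "rot": [[0,0,0],[0,0,0],[0,0,0],[0,0,0],[0,0,0],[0,0,0],[0,0,0],[0,0,0],[0,0,0],[0,0,0]]}}

```text
t: 24.2
eef_pos: [0.4177, 0.253, 0.1918]
tool_rot: [0.638, 0.304, 0.639, -0.305]
wrist_force: [-0.7, 0.3, 0.6]
grip_width: 0.001
```

```bash
python3 - <<'E'
from station import ctrl
from h import *
c=ctrl.capture('side');t=ctrl.capture('top');s=ctrl.get_state();rep(s,[.419,.253,.09],None)
a=cv2.resize(c['image'][130:230,235:385],None,fx=4,fy=4,interpolation=cv2.INTER_CUBIC)
cv2.imwrite('pics/c1.png',a)
b=cv2.resize(t['image'][140:240,280:380],None,fx=4,fy=4,interpolation=cv2.INTER_CUBIC)
cv2.imwrite('pics/c1t.png',b)
E
```

```text
t 24.3 pos [0.4174 0.2534 0.1918] yaz 39.13 tilt 0.1 F [ 0.27 -0.06  0.08] q [ 0.3  -0.08  1.82  0.    1.4  -0.39] grip 0.002
 dial frame: radial(along y) 59.6, behind lever axis(along -z) 308.7 mm F along z 0.22
 move in tool mm [101.8   1.1   1.4] rotx None
```

View pics/c1.png

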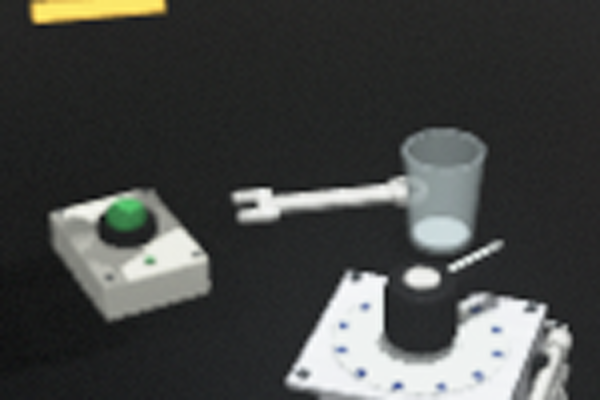

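View pics/c1t.png

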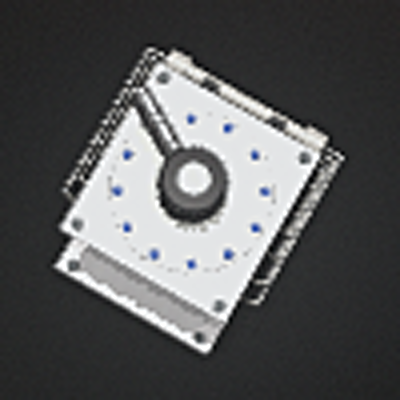

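The lever rests exactly over the fourth mark, at 31°, in both views. Now down towards the button.

{"method": "jog_arm", "body": {"fingers": [1,1,1,1,1,1,1,1,1,1], "translation": [[15,0.5,0.5],[20,0.5,0.5],[25,0,0.4],[25,0,0],[20,0,0],[10,0,0],[7,0,0],[0,0,0],[0,0,0],[0,0,0]], "rot": [[0,0,0],[0,0,0],[0,0,0],[0,0,0],[0,0,0],[0,0,0],[0,0,0],[0,0,0],[0,0,0],[0,0,0]]}}

```text
t: 25.3
eef_pos: [0.4218, 0.2519, 0.0716]
tool_rot: [0.639, 0.305, 0.638, -0.304]
wrist_force: [-0.1, -0.1, 0.7]
grip_width: 0.007
```

```bash
python3 - <<'E'
from station import ctrl
from h import *
c=ctrl.capture('side');s=ctrl.get_state();rep(s,[.419,.253,.07],None)
print((proj(c,s['eef_pos'])-[235,140])*10)
for z in (.02,.025,.03): print((proj(c,np.array(s['eef_pos'])+[0,0,z])-[235,140])*10)
a=cv2.resize(c['image'][140:200,235:295],None,fx=10,fy=10,interpolation=cv2.INTER_CUBIC)
cv2.imwrite('pics/c2.png',a)
E
```

```text
t 25.35 pos [0.4216 0.2518 0.0715] yaz 38.96 tilt 0.11 F [-0.51  0.02 -0.25] q [ 0.29  0.06  1.94 -0.    1.15 -0.39] grip 0.001
 dial frame: radial(along y) 61.0, behind lever axis(along -z) 305.0 mm F along z -0.34
 move in tool mm [ 1.5 -1.3 -2.6] rotx None
[313.58603033 353.18453295]
[309.19253185 291.5065237 ]
[308.08238657 275.92177927]
[306.96747234 260.27008619]
```

View pics/c2.png

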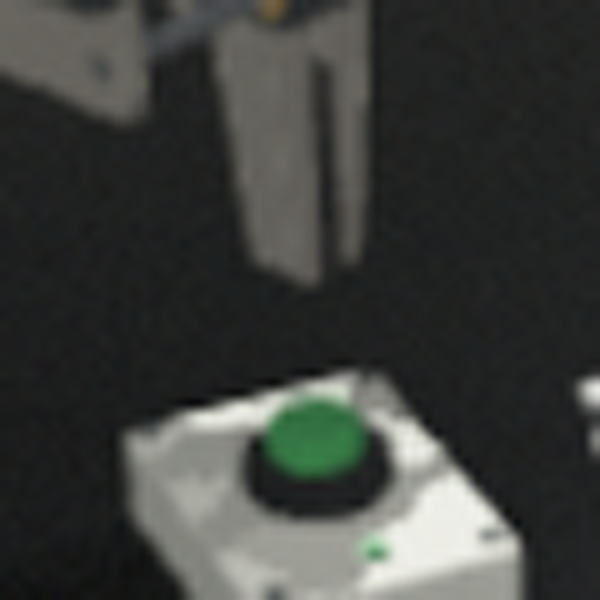

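{"method": "jog_arm", "body": {"fingers": [1,1,1,1,1,1,1,1,1,1], "translation": [[5,-1,-1],[5,0,-1],[5,0,-0.5],[5,0,0],[5,0,0],[4,0,0],[3,0,0],[2,0,0],[0,0,0],[0,0,0]], "rot": [[0,0,0],[0,0,0],[0,0,0],[0,0,0],[0,0,0],[0,0,0],[0,0,0],[0,0,0],[0,0,0],[0,0,0]]}}

```text
t: 26.35
eef_pos: [0.4186, 0.253, 0.0366]
tool_rot: [0.638, 0.305, 0.638, -0.305]
wrist_force: [0.5, 0.2, 1.4]
grip_width: 0.003
```

```bash
cat > look3.py <<'E'
import sys
from station import ctrl
from h import *
c=ctrl.capture('side');s=ctrl.get_state();rep(s)
cv2.imwrite('pics/%s.png'%sys.argv[1],cv2.resize(c['image'][150:210,235:295],None,fx=10,fy=10,interpolation=cv2.INTER_CUBIC))
E
python3 look3.py c3
```

```text
t 26.4 pos [0.4187 0.253  0.0367] yaz 38.96 tilt 0.02 F [-0.7   1.13  0.2 ] q [ 0.3   0.1   1.96  0.    1.08 -0.38] grip 0.001
 dial frame: radial(along y) 59.4, behind lever axis(along -z) 307.8 mm F along z -1.32
```

View pics/c3.png

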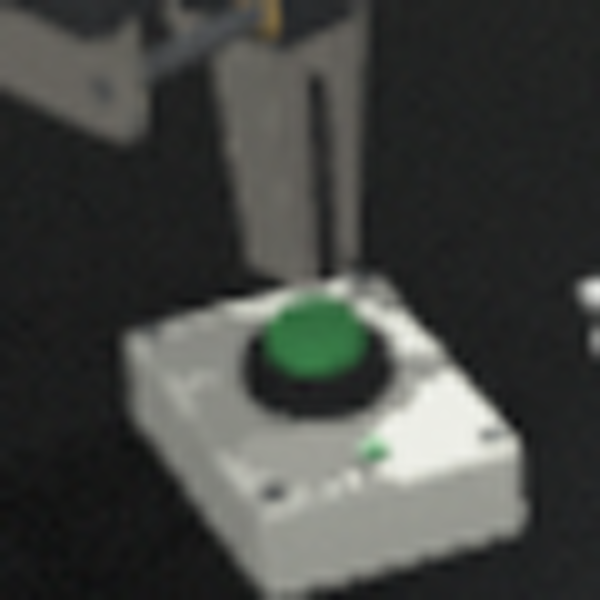

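{"method": "jog_arm", "body": {"fingers": [1,1,1,1,1,1,1,1,1,1], "translation": [[1.5,0,0],[1.5,0,0],[1.5,0,0],[1.5,0,0],[1,0,0],[1,0,0],[0,0,0],[0,0,0],[0,0,0],[0,0,0]], "rot": [[0,0,0],[0,0,0],[0,0,0],[0,0,0],[0,0,0],[0,0,0],[0,0,0],[0,0,0],[0,0,0],[0,0,0]]}}

```text
t: 27.4
eef_pos: [0.4185, 0.253, 0.0286]
tool_rot: [0.638, 0.305, 0.638, -0.305]
wrist_force: [-0.2, -0.3, 0.6]
grip_width: 0.004
```

```bash
python3 look3.py c4
```

```text
t 27.45 pos [0.4185 0.2529 0.0286] yaz 38.96 tilt 0.01 F [-0.51  0.32 -0.05] q [ 0.3   0.12  1.97 -0.    1.06 -0.38] grip 0.002
 dial frame: radial(along y) 59.3, behind lever axis(along -z) 307.9 mm F along z -0.57
```

View pics/c4.png

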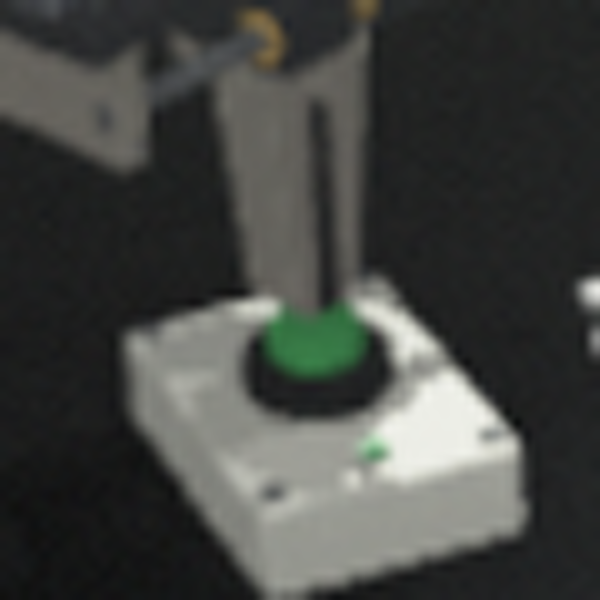

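{"method": "jog_arm", "body": {"fingers": [1,1,1,1,1,1,1,1,1,1], "translation": [[1,0,0],[1,0,0],[1,0,0],[1,0,0],[1,0,0],[0,0,0],[0,0,0],[0,0,0],[0,0,0],[0,0,0]], "rot": [[0,0,0],[0,0,0],[0,0,0],[0,0,0],[0,0,0],[0,0,0],[0,0,0],[0,0,0],[0,0,0],[0,0,0]]}}

```text
t: 28.45
eef_pos: [0.4185, 0.2529, 0.0235]
tool_rot: [0.638, 0.305, 0.638, -0.305]
wrist_force: [-0.2, 0.2, 1.4]
grip_width: 0.001
```

```bash
python3 look3.py c5
```

```text
t 28.5 pos [0.4185 0.2529 0.0235] yaz 38.96 tilt 0.0 F [ 0.08 -0.86  0.51] q [ 0.3   0.13  1.97 -0.    1.05 -0.38] grip 0.002
 dial frame: radial(along y) 59.3, behind lever axis(along -z) 307.9 mm F along z 0.73
```

View pics/c5.png

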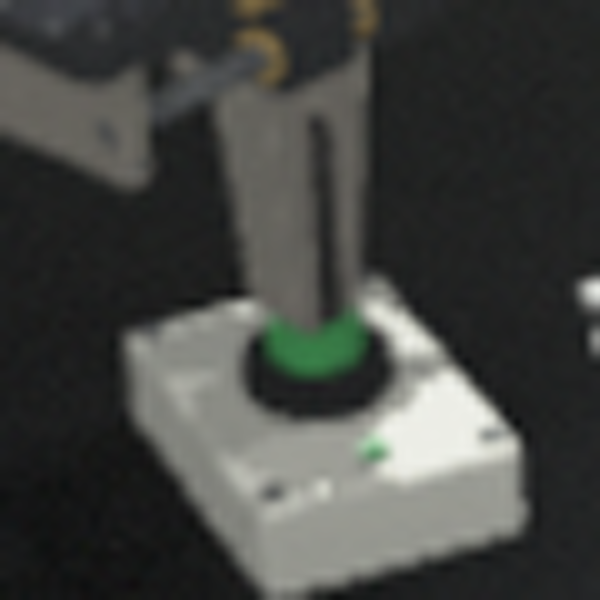

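Not touching yet, or only just. I'll go further down in small steps, watching the force.

{"method": "jog_arm", "body": {"fingers": [1,1,1,1,1,1,1,1,1,1], "translation": [[1,0,0],[1,0,0],[1,0,0],[1,0,0],[0,0,0],[0,0,0],[0,0,0],[0,0,0],[0,0,0],[0,0,0]], "rot": [[0,0,0],[0,0,0],[0,0,0],[0,0,0],[0,0,0],[0,0,0],[0,0,0],[0,0,0],[0,0,0],[0,0,0]]}}

```text
t: 29.5
eef_pos: [0.4185, 0.2529, 0.0195]
tool_rot: [0.638, 0.305, 0.638, -0.305]
wrist_force: [-0.1, -0.4, 1.6]
grip_width: 0.001
```

{"method": "jog_arm", "body": {"fingers": [1,1,1,1,1,1,1,1,1,1], "translation": [[1,0,0],[1,0,0],[0,0,0],[0,0,0],[0,0,0],[0,0,0],[0,0,0],[0,0,0],[0,0,0],[0,0,0]], "rot": [[0,0,0],[0,0,0],[0,0,0],[0,0,0],[0,0,0],[0,0,0],[0,0,0],[0,0,0],[0,0,0],[0,0,0]]}}

```text
t: 30.5
eef_pos: [0.4185, 0.2529, 0.0175]
tool_rot: [0.638, 0.305, 0.638, -0.305]
wrist_force: [-1.1, -0.1, 3.0]
grip_width: -0.002
```

```bash
python3 look3.py c6
```

```text
t 30.55 pos [0.4185 0.2529 0.0175] yaz 38.96 tilt 0.0 F [-0.45  0.21  3.14] q [ 0.3   0.14  1.97 -0.    1.03 -0.38] grip 0.003
 dial frame: radial(along y) 59.2, behind lever axis(along -z) 307.9 mm F along z -0.45
```

View pics/c6.png

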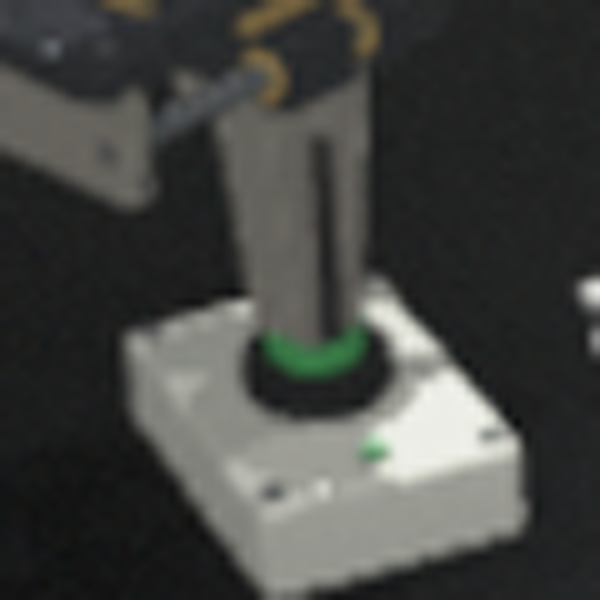

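{"method": "jog_arm", "body": {"fingers": [1,1,1,1,1,1,1,1,1,1], "translation": [[1,0,0],[1,0,0],[1,0,0],[0.5,0,0],[0,0,0],[0,0,0],[0,0,0],[0,0,0],[0,0,0],[0,0,0]], "rot": [[0,0,0],[0,0,0],[0,0,0],[0,0,0],[0,0,0],[0,0,0],[0,0,0],[0,0,0],[0,0,0],[0,0,0]]}}

```text
t: 31.55
eef_pos: [0.4185, 0.253, 0.0143]
tool_rot: [0.638, 0.305, 0.638, -0.305]
wrist_force: [-2.5, -1.1, 6.4]
grip_width: 0.005
```

```bash
python3 look3.py c7
```

```text
t 31.6 pos [0.4185 0.253  0.0142] yaz 38.96 tilt 0.0 F [-2.84 -0.67  5.  ] q [ 0.3   0.14  1.97 -0.    1.03 -0.38] grip 0.002
 dial frame: radial(along y) 59.3, behind lever axis(along -z) 307.8 mm F along z -1.27
```

{"method": "jog_arm", "body": {"fingers": [1,1,1,1,1,1,1,1,1,1], "translation": [[0.5,0,0],[0.5,0,0],[0,0,0],[0,0,0],[0,0,0],[0,0,0],[0,0,0],[0,0,0],[0,0,0],[0,0,0]], "rot": [[0,0,0],[0,0,0],[0,0,0],[0,0,0],[0,0,0],[0,0,0],[0,0,0],[0,0,0],[0,0,0],[0,0,0]]}}

```text
t: 32.6
eef_pos: [0.4186, 0.253, 0.0141]
tool_rot: [0.638, 0.304, 0.638, -0.305]
wrist_force: [-5.1, -2.3, 14.0]
grip_width: 0.004
```

```bash
python3 look3.py c8
```

```text
t 32.65 pos [0.4186 0.253  0.0141] yaz 38.98 tilt 0.02 F [-6.49 -2.3  13.96] q [ 0.3   0.14  1.97 -0.    1.03 -0.38] grip 0.002
 dial frame: radial(along y) 59.4, behind lever axis(along -z) 307.8 mm F along z -2.30
```

View pics/c8.png

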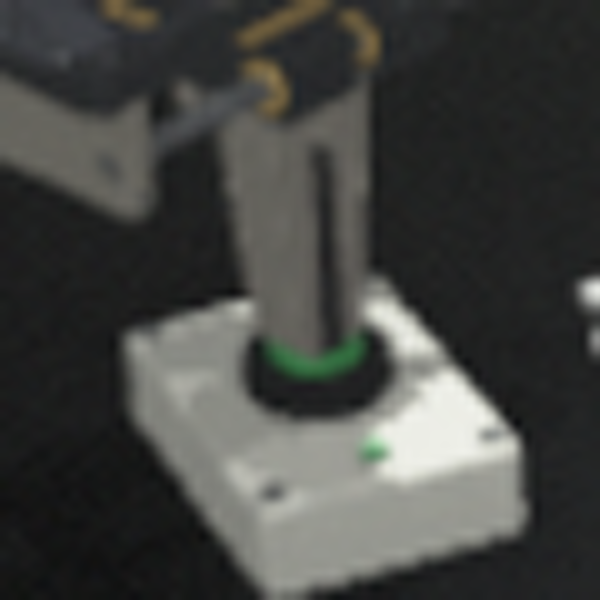

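The button has bottomed out: 14 N and no further travel, about 6 mm below first contact. Letting go and lifting clear.

{"method": "jog_arm", "body": {"fingers": [1,1,1,1,1,1,1,1,1,1], "translation": [[-3,0,0],[-5,0,0],[-10,0,0],[-15,0,0],[-20,0,0],[-25,0,0],[-20,0,0],[-10,0,0],[0,0,0],[0,0,0]], "rot": [[0,0,0],[0,0,0],[0,0,0],[0,0,0],[0,0,0],[0,0,0],[0,0,0],[0,0,0],[0,0,0],[0,0,0]]}}

```text
t: 33.65
eef_pos: [0.4179, 0.2528, 0.1202]
tool_rot: [0.638, 0.304, 0.638, -0.305]
wrist_force: [0.1, -1.0, 0.8]
grip_width: 0.006
```

```bash
python3 - <<'E'
from station import ctrl
from h import *
c=ctrl.capture('side');t=ctrl.capture('top');rep(ctrl.get_state())
a=cv2.resize(c['image'][100:360,235:445],(400,495),interpolation=cv2.INTER_CUBIC)
b=cv2.resize(t['image'][130:260,180:285+50],(400,335),interpolation=cv2.INTER_CUBIC)
m=np.zeros((495,800,3),np.uint8);m[:,:400]=a;m[:335,400:]=b
cv2.imwrite('pics/d1.png',m)
t0=load('top0');s0=load('side0')
print(cv2.absdiff(t0['image'],t['image'])[140:260,395:450].mean(), cv2.absdiff(s0['image'],c['image'])[260:360,290:440].mean())
E
```

```text
t 33.75 pos [0.4175 0.2526 0.1196] yaz 38.96 tilt 0.15 F [-0.25 -0.2   0.03] q [ 0.3  -0.01  1.9   0.    1.25 -0.38] grip 0.004
 dial frame: radial(along y) 58.3, behind lever axis(along -z) 308.2 mm F along z 0.00
1.765050505050505 1.3898
```

View pics/d1.png

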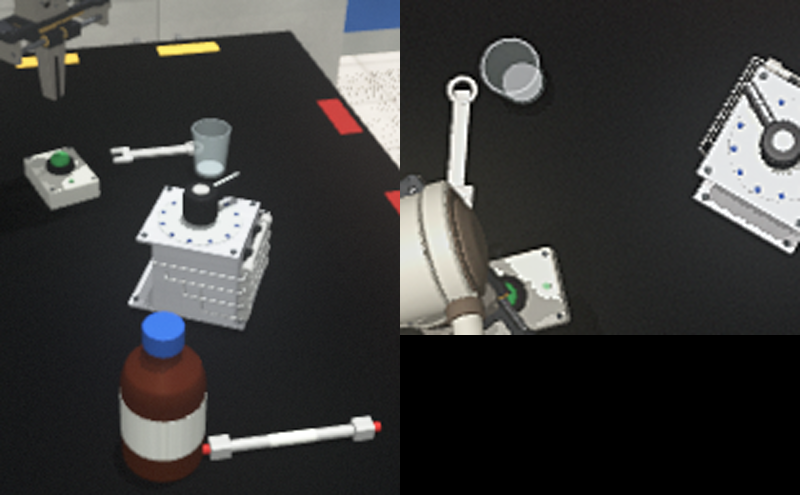

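The lever still sits on the fourth mark, the button has sprung back up, and the bottle, column, spanner and beaker are undisturbed. The robot is clear of everything, so I'm handing in.

```bash
python3 -c "
from station import ctrl
print(ctrl.finish_job())"
```

```text
the job is handed in; nothing more can be done
None
```

The selector is four clicks clockwise from where it started and resting there. After that I pressed the start button right down and let it go. I handed in at about 34 s of the 64 s allowed.

- **Dial:** I pushed the lever with the shut fingertips, one click at a time, and checked each click in the side picture. At the end both camera views showed the lever over the fourth mark, at 31° where it started at 151°.
- **Button:** It started to resist at a reported tool height of about 0.020 m. It stopped moving at 0.014 m with 14 N on it, so it went down about the full 6 mm. After I lifted off, it looked back up in the picture and the wrist force was near zero.
- **Other objects:** The bottle and the loose column show almost no change from the first pictures. The spanner and beaker look unmoved by eye.

**Check that disagreed:** The visible fingertips sit about 25–35 mm higher than the reported TCP. Because of this, my first pass at the lever went over it without touching or moving it. I found the offset in the pictures, lowered the tool, and relied on contact force and pictures from then on. I don't know the cause.

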